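# Index the blue-tagged base foot to the marking head and switch the head on

## Robot

A 6-joint arm with a two-finger parallel gripper is mounted at the origin on the work surface. World frame = base frame: x ahead of the robot, y to its left, z up, the work surface at z = 0. Lengths are in m, angles in degrees, forces in N, time in s.
With the tool pointing down it reaches from about 0.375 to 0.975 m from the base axis. Payload 3.8 kg.
Tool frame: the origin (TCP) lies at the very end of the fingers, on their centre line; the grasp point (between the pads) lies 19 mm behind it; z points along the fingers, y is the line along which they close (so a half turn about z gives the same grasp; the last joint's range is limited). The gripper opens to 88 mm and grips with 3 to 60 N. Pads are 18 mm wide; open, the fingers measure 123 mm over their backs; the gripper's body (75 mm by 187 mm) begins 45 mm behind the grasp point.
Start: joints at [-77.172, 15.12, 91.902, -0, 72.978, -2.114], TCP at [0.174, -0.652, 0.239] pointing down, gripper open.
Joint ranges: [-150.88, 150.88], [-54.13, 125.18], [17.81, 147.31], [-75.09, 255.09], [0, 152.58], [-146.25, 146.25]. Speed limits (degrees/s): [147.25, 147.25, 180, 180, 180, 180].

## Interface

Orientations are given as [roll, pitch, yaw] about the fixed x, y, z axes, in that order (R = Rz(yaw) Ry(pitch) Rx(roll)).
In Python, from station import get_state, capture, job_done gives the robot as it stands. The module is installed in compiled form; this text tells all that it offers.
- The arm moves only by the tool step_arm, never from a script. Its argument "deltas" is a list of rows, each a list of 3 entries, a list of its own where there are three numbers: the shift along the tool's x, y, z scaled (see below), then the turn, a rotation vector about the tool's x, y, z scaled (see below), then the closure, from -1 (fully open) to 1 (shut). A call has 1 to 8 rows; each row shifts and turns the commanded pose from where the row before left it, along the tool's axes as they then stand; what a row does not reach is not made up. The controller multiplies each number of a shift by 0.04 m and each number of a turn by 0.12 rad. A row lasts 1/8 s, in which the tool goes at most 62.5 mm and 10.7 degrees, less where a joint would pass 70% of its speed; a pose out of reach is approached as far as the arm can. A call with a number of a shift or a turn outside -1 to 1 is refused whole. A call with a gripper value outside its range is refused whole. The fingers move at their own pace and stop on an object; the grip force is fixed at half the most. Time passes only in rows, so rows that do not move let the fingers close. It gives the time, the measured TCP pose, the force, the opening and the grip force at its end, in the units of the state.
- get_state(): the state, without advancing time (a new reading comes with each control period).
- capture(name): name is "side" or "top" or "wrist"; returns a dict with "color" (420x560x3 uint8, red, green, blue), "intrinsics" (3x3 intrinsics, pixels), "xyz" and "orientation" of the camera in the world. Camera axes: x right, y up, looking along -z (the intrinsics and any distortion apply to the point x, -y, -z); pixel columns grow to the right and rows downward; lengths in m; the calibration is good to about 2 mm. A picture is of the moment at which its call begins. There is no depth.
- job_done(): hands the job in; it is judged then, once.
The state is a dict: "time_s": time; "qpos": joint angles; "joint_velocities": joint speeds; "joint_torque": joint torques, N m; "position": TCP position; "eef_rot": TCP orientation; "contact_force": force on the tool from outside, world axes, zero at the start; "torque": the same for the moment, N m; "grip_width": opening from 0.0 (shut) to 1.0 (fully open); "grip_force": force on a finger pad.
Only numpy, scipy, OpenCV 4.12 (cv2) and the standard library are available. Lean on these libraries where they do the work, as an engineer would, in place of code of your own. Each camera call takes 0.05 s, during which the arm holds its last target. There are 200 camera calls.

## Task

In this hire store, tent base feet are marked on an indexing table. Turn the table by its orange knobs until the foot with the blue tab squarely faces the brass pin of the marking head and the table has dropped into its detent there; only then throw the red toggle of the isolator fully over to on, the side of the green dot. Leave the table in its detent, the isolator on, and the loose things on the bench where they are.

Things in the scene. Friction and masses are not known exactly. Their poses are not given: they have to be found in the camera images.
- indexer: Fixed indexing table: blue round base, radius 160, with a blue bed and grey marking head on one side. Origin on the bench, on the turntable's vertical axis; +x points from the axis to the marking head. On it turns an aluminium deck, radius 150, top at height 62, with four feet and two knobs. A small detent block, 46 high, stands at the base's edge 60 degrees counter-clockwise from the head.
- turntable (a joint): Deck angle, rad, counter-clockwise positive seen from above; 0 (or any whole turn) when the blue tab faces the marking pin; at the start between 0.75 and 5.53. Turns both ways with slight friction, more than a full turn from any start. Four sprung detents, at 0, 90, 180 and 270 degrees, each drawing it in from about 4 degrees either side; about 0.8 N m turns it out of one.
- knob_a (a point): Centre of the top of an orange upright knob on the deck, diameter 24, from height 125 to 175 (this point at 175), on a 14 thick steel stem; 100 from the axis, 45 degrees counter-clockwise of the blue tab, between the feet. Fixed to the deck; turns with it.
- knob_b (a point): The same knob on the other side of the axis, 225 degrees counter-clockwise of the blue tab.
- blue_tab (a point): Centre of the outer face of the blue tab, 113 from the axis at height 97; turns with the deck, x outward. Four feet (80 x 80 x 5 steel plates) are bolted on the deck 90 degrees apart, each with an upright tab 45 wide, 6 thick, top at height 117, facing outward. Counter-clockwise from above the tabs are blue, white, dark grey, green.
- mark_point (a point): Fixed point 7 ahead of the brass pin's tip, where the blue tab's face must come: 113 from the axis on the indexer's +x, height 97. The pin and its nose reach from 120 to 192 from the axis, top at height 114; the grey head behind runs from 190 to 275, 80 wide, 113 high, with a green lamp on top to 125.
- isolator_box: Fixed grey isolator box 90 (x) x 80 (y) x 55 high with a yellow top plate. Origin under its centre on the bench. Red dot (off) on its -x side, green dot (on) on its +x side, both towards -y. It stands left or right of the indexing table.
- isolator (a joint): Angle of the red toggle, rad: 0 off (leaning 0.55 rad to the box's -x, red dot), 1.10 on (leaning 0.55 rad to the box's +x, green dot). Hinged about the box's y axis, 56 above the bench over the box's centre; weighted, so it falls over centre at 0.55 and rests at either end; about 1 N at the tip moves it.
- isolator_tip (a point): Centre of the toggle's red cross bar (diameter 16, 44 long along the box's y), 70 from the hinge, on a 10 thick steel stem. Height about 116 when off or on.
- socket_box: Fixed white box 90 x 80 x 55 with a blue round socket on top (68 high in all); stands on the other side of the indexing table from the isolator. Not used.
- tape_blue: Loose bystander, leave alone: blue tape roll, outer diameter 104, 48 high. Origin under its centre.
- tape_yellow: Loose bystander, leave alone: yellow tape roll, outer diameter 104, 48 high. Origin under its centre.
- spare_foot: Loose bystander, leave alone: a spare foot, 80 x 80 plate with a dark grey tab, 55 high. Origin under its centre.
- paint_can: Loose bystander, leave alone: can, diameter 70, 100 high. Origin under its centre.
- wrench: Loose bystander, leave alone: wrench lying flat along its x, about 200 long. Origin under its middle.
- hammer: Loose bystander, leave alone: hammer lying along its x, about 300 long. Origin under its middle.
- wedge: Loose bystander, leave alone: wooden packing block 80 x 45 x 22. Origin under its centre.

How it is judged:
By the outcome, as a careful person would: the job done as asked, in the order asked, and still so for the second after the job is handed in, with the robot touching nothing.
It also fails if it takes over 64 s, if anything falls off the work surface, if the arm or the gripper's body presses on something with over 40 N, if the wrist force passes 120 N, or if a joint passes its speed limit or range.

## Working session

There is one attempt and no reset: what is moved stays moved. The work goes in short steps, Python scripts to look and compute and a tool call to move; the robot and the scene stay as the last step left them, time stands still between calls to the robot, and variables do not carry over. Pictures are saved under pics/ and viewed, at most 10 in all, crops included, and the job is handed in when it is done.

Besides the shell and the picture viewer there is one more tool, called after "Call:" as name([rows], argument=value, ...), one row to a line, values as JSON. step_arm: Moves the arm, as the interface text tells. Its arguments: {"type":"object","properties":{"deltas":{"type":"array"}},"required":["deltas"]}

```bash
mkdir -p pics; cat > h.py <<'E'
import numpy as np,cv2
from scipy.spatial.transform import Rotation as R
from station import get_state,capture,job_done
def shot(n,f=None):
    c=capture(n)
    if f: cv2.imwrite('pics/'+f,cv2.cvtColor(c['color'],cv2.COLOR_RGB2BGR))
    return c
def rot(c):
    o=np.array(c['orientation'],float)
    return o if o.shape==(3,3) else R.from_euler('xyz',o,degrees=True).as_matrix()
def ray(c,u,v):
    d=np.linalg.inv(c['intrinsics'])@[u,v,1]
    return np.array(c['xyz']),rot(c)@(d*[1,-1,-1])
def plane(c,u,v,z):
    o,d=ray(c,u,v); return o+d*(z-o[2])/d[2]
def proj(c,p):
    q=rot(c).T@(np.array(p)-c['xyz'])*[1,-1,-1]; q=c['intrinsics']@q; return q[:2]/q[2]
E
python3 - <<'E'
from h import *
for n in('top','side'):
    c=shot(n,n+'1.png'); print(n,c['xyz'],c['orientation'],c['intrinsics'],[k for k in c])
print(get_state())
E
```

```text
top [0.44651218 0.01217692 1.28578516] [  2.66738471   0.61475042 -89.01763238] [[428.47586275   0.         279.04251372]
 [  0.         428.47586275 206.80697388]
 [  0.           0.           1.        ]] ['color', 'intrinsics', 'xyz', 'orientation']
side [-0.03558377  0.9945611   0.93991954] [  53.17013559    0.98394929 -151.95806438] [[457.38800235   0.         284.82859376]
 [  0.         457.38800235 203.07318219]
 [  0.           0.           1.        ]] ['color', 'intrinsics', 'xyz', 'orientation']
{'time_s': 0.1, 'qpos': array([-7.71720857e+01,  1.51610420e+01,  9.19741951e+01, -1.24536524e-04,
        7.29820066e+01, -2.11296306e+00]), 'joint_velocities': array([-0.10438443, -0.13399844, -0.17487351, -0.0585838 ,  0.00655355,
       -0.04925397]), 'joint_torque': array([ 7.87102235e-04, -5.03617394e+01, -3.58071434e+01,  7.30551453e-02,
        2.33378971e-02, -6.25265898e-05]), 'position': array([ 0.17389144, -0.65151662,  0.23755004]), 'eef_rot': array([-1.79882832e+02, -4.20382192e-03,  1.49409096e+01]), 'contact_force': array([-0.20988358,  0.33786887, -0.20148109]), 'torque': array([8.89413542e-05, 4.81876880e-02, 1.18442346e-02]), 'grip_force': 0.0, 'grip_width': 1.0003086150124902}
```

View pics/top1.png

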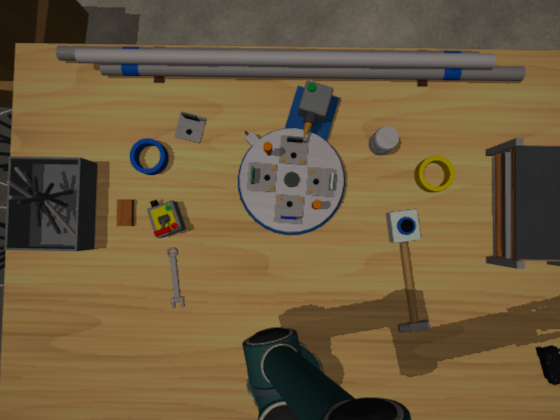

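View pics/side1.png

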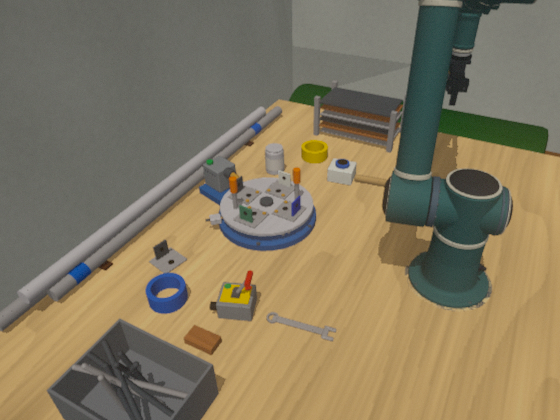

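The top view shows the table at (291,180), its head at (314,100), and the blue tab facing down at (289,218). The knobs are at (268,148) and (317,205), and the isolator at (166,218) has its red toggle towards the lower right. The arm is clear of all of these. Next I'll measure by triangulation.

```bash
cat >> h.py <<'E'
def blobs(c,lo,hi,amin=15):
    m=cv2.inRange(cv2.cvtColor(c['color'],cv2.COLOR_RGB2HSV),lo,hi)
    n,l,s,ce=cv2.connectedComponentsWithStats(m)
    return [(int(s[i,4]),ce[i].round(1),s[i,:4]) for i in range(1,n) if s[i,4]>=amin]
def tri(c1,p1,c2,p2):
    o1,d1=ray(c1,*p1);o2,d2=ray(c2,*p2)
    t=np.linalg.lstsq(np.c_[d1,-d2],o2-o1,rcond=None)[0]
    a,b=o1+t[0]*d1,o2+t[1]*d2
    return (a+b)/2,np.linalg.norm(a-b)
E
python3 - <<'E'
from h import *
np.set_printoptions(precision=4,suppress=True)
C={n:shot(n) for n in('top','side')}
cols={'orange':((8,200,120),(16,255,255)),'red':((0,200,90),(5,255,255)),'green':((50,150,60),(80,255,255)),'blue':((108,150,60),(125,255,255)),'yel':((25,180,100),(33,255,255))}
for n,c in C.items():
    for k,v in cols.items():
        print(n,k,[(a,*p,list(map(int,b))) for a,p,b in blobs(c,*v)])
    cv2.imwrite(f'pics/{n}_z.png',cv2.resize(cv2.cvtColor(c['color'][60:260,130:360] if n=='top' else c['color'][130:350,130:340],cv2.COLOR_RGB2BGR),None,fx=2.6,fy=2.6,interpolation=cv2.INTER_CUBIC))
E
```

```text
top orange [(47, np.float64(267.1), np.float64(145.9), [264, 142, 8, 8]), (49, np.float64(316.7), np.float64(204.1), [313, 201, 8, 7])]
top red [(19, np.float64(174.0), np.float64(225.2), [172, 223, 5, 5]), (72, np.float64(161.7), np.float64(231.1), [154, 227, 16, 9])]
top green [(52, np.float64(311.4), np.float64(86.6), [308, 83, 8, 8]), (20, np.float64(167.8), np.float64(207.4), [166, 205, 5, 5])]
top blue [(31, np.float64(130.3), np.float64(47.5), [123, 47, 16, 2]), (102, np.float64(129.4), np.float64(69.2), [121, 64, 18, 11]), (64, np.float64(452.2), np.float64(76.1), [443, 73, 18, 6]), (19, np.float64(137.9), np.float64(144.3), [136, 141, 6, 8]), (29, np.float64(157.3), np.float64(144.2), [152, 140, 12, 9]), (18, np.float64(162.4), np.float64(152.3), [160, 149, 5, 8]), (21, np.float64(132.7), np.float64(156.2), [130, 153, 5, 9]), (22, np.float64(155.8), np.float64(167.2), [152, 163, 8, 9]), (22, np.float64(145.5), np.float64(170.5), [140, 168, 11, 6]), (30, np.float64(288.4), np.float64(217.3), [281, 216, 16, 3]), (39, np.float64(410.3), np.float64(225.7), [405, 218, 10, 17]), (
[... 255 characters left out ...]
, [293, 169, 7, 14]), (93, np.float64(232.9), np.float64(184.6), [229, 177, 8, 16])]
side red [(64, np.float64(248.2), np.float64(279.2), [245, 271, 7, 18])]
side green [(470, np.float64(460.8), np.float64(124.8), [439, 111, 54, 29]), (33, np.float64(489.8), np.float64(135.2), [484, 130, 14, 11]), (21, np.float64(209.4), np.float64(161.4), [207, 160, 6, 4])]
side blue [(44, np.float64(256.0), np.float64(126.7), [252, 123, 9, 9]), (91, np.float64(82.7), np.float64(274.6), [75, 268, 16, 15]), (701, np.float64(164.4), np.float64(292.2), [146, 273, 39, 40])]
side yel [(417, np.float64(314.0), np.float64(150.6), [302, 140, 26, 23]), (294, np.float64(234.1), np.float64(295.7), [220, 285, 30, 19])]
```

View pics/top_z.png

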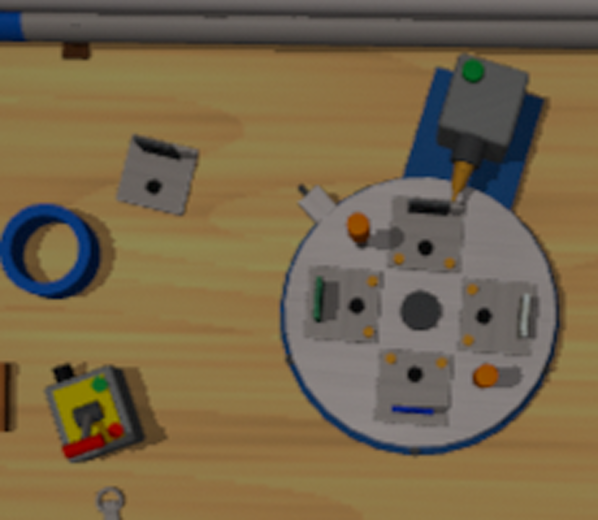

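View pics/side_z.png

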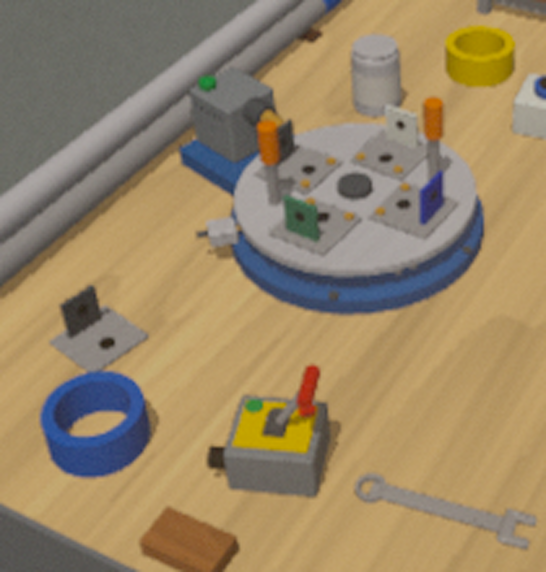

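The crops show the toggle bar at about (162,231), leaning to the red-dot side. The head's top corners in the top crop are (466,55), (528,75), (512,147) and (440,127). The pin tip is near (459,200).

```bash
python3 - <<'E'
from h import *
np.set_printoptions(precision=4,suppress=True)
T,S=shot('top'),shot('side')
kb,e1=tri(T,(267.1,145.9),S,(232.9,184.6)); ka,e2=tri(T,(316.7,204.1),S,(296.5,175.9))
print('kb',kb,e1,'ka',ka,e2)
ax=(ka+kb)/2; print('axis',ax,'dist',np.linalg.norm((ka-kb)[:2])/2,'ang ka',np.degrees(np.arctan2(*(ka-ax)[1::-1])))
def ang(p): return np.degrees(np.arctan2(p[1],p[0]))
f=lambda u,v,z:plane(T,u/2.6+130,v/2.6+60,z)
# deck rim fit by colour: bright deck ellipse -> fit
hsv=cv2.cvtColor(T['color'],cv2.COLOR_RGB2HSV)
m=cv2.inRange(hsv,(0,0,110),(180,60,255)); m[:, :236]=0; m[:,348:]=0; m[:126]=0; m[240:]=0
m=cv2.morphologyEx(m,cv2.MORPH_OPEN,np.ones((5,5)))
cs=max(cv2.findContours(m,0,1)[0],key=cv2.contourArea); h=cv2.convexHull(cs); (u,v),r=cv2.minEnclosingCircle(h)
el=cv2.fitEllipse(h); print('deck',plane(T,u,v,.062),r,el,plane(T,*el[0],.062))
tab=plane(T,288.4,217.3,.117); print('tab top',tab,tab-ax,ang(tab-ax))
hc=np.array([f(466,55,.113),f(528,75,.113),f(512,147,.113),f(440,127,.113)]);mf=(hc[2]+hc[3])/2;mb=(hc[0]+hc[1])/2
print('head',mf,mb,'edge angles',ang(mb-mf),ang(hc[0]-hc[3]),ang(hc[1]-hc[2]),'from axis',ang(hc.mean(0)-ax),np.linalg.norm((mf-ax)[:2]),np.linalg.norm((mb-ax)[:2]))
b=[x for x in blobs(T,(10,120,60),(25,255,255),10) if 295<x[1][0]<325 and 110<x[1][1]<145]; print('brass',b,[ang(plane(T,*x[1],.097)-ax) for x in b])
tip=f(459,200,.097); print('tip',tip,ang(tip-ax),np.linalg.norm((tip-ax)[:2]))
g,rd=plane(T,167.8,207.4,.057),plane(T,174,225.2,.057); print('dots',g,rd,np.linalg.norm(g-rd),'yaw',ang(g-rd))
bar,e=tri(T,(161.7,231.1),S,(248.2,279.2)); print('bar',bar,e)
yc=cv2.minAreaRect(np.argwhere(cv2.inRange(hsv,(25,120,60),(33,255,255))[200:235,145:180])[:,::-1].astype(np.float32)+0); print('yel',yc,plane(T,yc[0][0]+145,yc[0][1]+200,.056))
E
```

```text
kb [0.6599 0.0591 0.1504] 0.0036096432932633503 ka [ 0.5081 -0.0747  0.1477] 0.00028518273616949833
axis [ 0.584  -0.0078  0.149 ] dist 0.10119042705343308 ang ka -138.62042975698537
deck [0.593  0.0051 0.062 ] 57.1313591003418 ((289.0093078613281, 177.3388214111328), (102.02235412597656, 110.935546875), 138.57627868652344) [ 0.5884 -0.0008  0.062 ]
tab top [ 0.4725 -0.0004  0.117 ] [-0.1115  0.0075 -0.032 ] 176.17222030818183
head [ 0.7631 -0.0639  0.113 ] [ 0.8411 -0.0853  0.113 ] edge angles -15.30339151697622 -18.780607679001758 -11.691719609691875 from axis -17.028629745565077 0.18769074271997876 0.26853037890093195
brass [(73, array([306.8, 127.5]), array([304, 122,   8,  15], dtype=int32))] [np.float64(-15.889092281435287)]
tip [ 0.6986 -0.0477  0.097 ] -19.171243985121677 0.12134098975014065
dots [0.4965 0.3465 0.057 ] [0.4456 0.3272 0.057 ] 0.05443286615043575 yaw 20.832272013875073
bar [0.4288 0.3457 0.1144] 0.0003785824170659821
yel ((17.750003814697266, 16.249998092651367), (20.55480194091797, 20.871028900146484), 71.56504821777344) [0.4708 0.3606 0.056 ]
```

Call:
step_arm([
  [[0.98, -0.98, 0], [0, 0, 0], -1],
  [[0.98, -0.98, 0], [0, 0, 0], -1],
  [[0.98, -0.98, 0], [0, 0, 0], -1],
  [[0.98, -0.98, 0], [0, 0, 0], -1],
  [[0.98, -0.98, 0], [0, 0, 0], -1],
  [[0.98, -0.98, 0], [0, 0, 0], -1],
  [[0.98, -0.98, 0], [0, 0, 0], -1],
  [[0.98, -0.98, 0], [0, 0, 0], -1],
])

```text
time_s: 1.3
position: [0.3968, -0.2667, 0.239]
eef_rot: [180.0, -0.0, 14.9]
contact_force: [0.6, -0.4, 0.5]
grip_width: 1.001
grip_force: 0.0
```

Call:
step_arm([
  [[0.98, -0.98, 0], [0, 0, 0], -1],
  [[0.98, -0.98, 0], [0, 0, 0], -1],
  [[0.98, -0.98, 0], [0, 0, 0], -1],
  [[0.98, -0.98, 0], [0, 0, 0], -1],
  [[0, 0, 0], [0, 0, -0.96], -1],
  [[0, 0, 0], [0, 0, -0.96], -1],
  [[0, 0, 0], [0, 0, -0.96], -1],
  [[0, 0, 0], [0, 0, -0.96], -1],
])

```text
time_s: 2.3
position: [0.5072, -0.0762, 0.2387]
eef_rot: [180.0, -0.0, 41.6]
contact_force: [-0.5, -0.6, -0.7]
grip_width: 0.999
grip_force: 0.0
```

```bash
python3 - <<'E'
from h import *
s=get_state(); print(s['time_s'],s['position'],s['eef_rot'],s['qpos'])
c=shot('wrist','w1.png'); print(c['xyz'],[(a,p,plane(c,*p,.175)) for a,p,b in blobs(c,(8,180,90),(17,255,255),60)],proj(c,[.508,-.075,.175]))
E
```

```text
2.3 [ 0.50722095 -0.07622342  0.23873804] [ 1.79996363e+02 -1.99792459e-03  4.15809608e+01] [-1.13284343e+01 -2.58490889e+00  1.11435719e+02 -6.33722480e-04
  7.11450841e+01  3.70908097e+01]
[ 0.5602644  -0.02929954  0.38652126] [(937, array([276.5, 214.9]), array([ 0.51038851, -0.07014807,  0.175     ]))] [279.25983347 221.3118653 ]
```

View pics/w1.png

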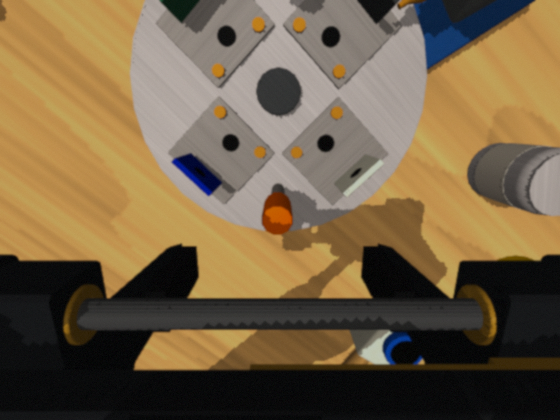

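The wrist view shows the knob top at about (277,221), matching the predicted (279,221). The hub is at (279,92) and the fingers straddle the knob. I'll descend and close.

```bash
python3 - <<'E'
from h import *
c=shot('wrist'); g=cv2.cvtColor(c['color'],cv2.COLOR_RGB2GRAY)
m=cv2.inRange(g[60:125,245:315],0,95); n,l,s,ce=cv2.connectedComponentsWithStats(m); i=1+np.argmax(s[1:,4]); p=ce[i]+[245,60]; print(s[i],p,plane(c,*p,.064),plane(c,*p,.07))
t=shot('top'); print(proj(t,[.584,-.0078,.064]))
g=cv2.cvtColor(t['color'],cv2.COLOR_RGB2GRAY); print(t['color'][180,291])
m=cv2.inRange(g[168:192,280:303],0,90); n,l,s,ce=cv2.connectedComponentsWithStats(m); i=1+np.argmax(s[1:,4]); p=ce[i]+[280,168]; print(s[i],p,plane(t,*p,.064))
E
```

```text
[  12    8   45   48 1661] [278.88801927  91.51173992] [ 0.5834687  -0.00691632  0.064     ] [ 0.58303361 -0.00733039  0.07      ]
[291.42262531 178.81383616]
[49 49 51]
[  4   2  19  22 276] [294.17753623 180.27173913] [ 0.57993653 -0.01574747  0.064     ]
```

Call:
step_arm([
  [[0, 0, 0.82], [0, 0, 0], -1],
  [[0, 0, 0.82], [0, 0, 0], -1],
  [[0, 0, 0.82], [0, 0, 0], -1],
  [[0, 0, 0], [0, 0, 0], -1],
  [[0, 0, 0], [0, 0, 0], 1],
  [[0, 0, 0], [0, 0, 0], 1],
  [[0, 0, 0], [0, 0, 0], 1],
  [[0, 0, 0], [0, 0, 0], 1],
])

```text
time_s: 3.45
position: [0.5077, -0.0765, 0.1411]
eef_rot: [179.9, -0.0, 41.3]
contact_force: [1.0, -0.4, -0.2]
grip_width: 0.569
grip_force: 0.0
```

Call:
step_arm([
  [[0, 0, 0], [0, 0, 0], 1],
  [[0, 0, 0], [0, 0, 0], 1],
  [[0, 0, 0], [0, 0, 0], 1],
  [[0, 0, 0], [0, 0, 0], 1],
  [[0, 0, 0], [0, 0, 0], 1],
  [[0, 0, 0], [0, 0, 0], 1],
])

```text
time_s: 4.2
position: [0.5069, -0.0762, 0.1401]
eef_rot: [-180.0, 0.0, 41.3]
contact_force: [-2.4, 0.6, 0.8]
grip_width: 0.264
grip_force: 30.0
```

Call:
step_arm([
  [[0.017, 0.291, 0], [0, 0, -0.96], 1],
  [[0.017, 0.291, 0], [0, 0, -0.96], 1],
  [[0.017, 0.291, 0], [0, 0, -0.96], 1],
  [[0.017, 0.291, 0], [0, 0, -0.96], 1],
  [[0.017, 0.291, 0], [0, 0, -0.96], 1],
  [[0.017, 0.291, 0], [0, 0, -0.96], 1],
  [[0.017, 0.291, 0], [0, 0, -0.96], 1],
  [[0.017, 0.291, 0], [0, 0, -0.96], 1],
])

```text
time_s: 5.2
position: [0.5908, -0.1094, 0.1401]
eef_rot: [-180.0, -0.1, 94.3]
contact_force: [-1.7, 4.8, 2.0]
grip_width: 0.264
grip_force: 30.0
```

Call:
step_arm([
  [[0.017, 0.291, 0], [0, 0, -0.96], 1],
  [[0.017, 0.291, 0], [0, 0, -0.96], 1],
  [[0.017, 0.291, 0], [0, 0, -0.96], 1],
  [[0.017, 0.291, 0], [0, 0, -0.96], 1],
  [[0.017, 0.291, 0], [0, 0, -0.96], 1],
  [[0.017, 0.291, 0], [0, 0, -0.96], 1],
  [[0.017, 0.291, 0], [0, 0, -0.96], 1],
  [[0.017, 0.291, 0], [0, 0, -0.96], 1],
])

```text
time_s: 6.2
position: [0.6679, -0.0636, 0.1402]
eef_rot: [180.0, -0.1, 147.1]
contact_force: [-3.1, 3.5, 2.8]
grip_width: 0.262
grip_force: 30.0
```

Call:
step_arm([
  [[0.017, 0.291, 0], [0, 0, -0.96], 1],
  [[0.017, 0.291, 0], [0, 0, -0.96], 1],
  [[0.017, 0.291, 0], [0, 0, -0.96], 1],
  [[0.017, 0.291, 0], [0, 0, -0.96], 1],
  [[0.017, 0.291, 0], [0, 0, -0.96], 1],
  [[0.017, 0.291, 0], [0, 0, -0.96], 1],
  [[0.017, 0.291, 0], [0, 0, -0.96], 1],
  [[0.017, 0.291, 0], [0, 0, -0.96], 1],
])

```text
time_s: 7.2
position: [0.6791, 0.0258, 0.1402]
eef_rot: [180.0, 0.1, -160.1]
contact_force: [0.4, 2.9, -0.1]
grip_width: 0.265
grip_force: 30.0
```

Call:
step_arm([
  [[0.012, 0.2, 0], [0, 0, -0.66], 1],
  [[0.01, 0.18, 0], [0, 0, -0.6], 1],
  [[0, 0, 0], [0, 0, 0], 1],
  [[0, 0, 0], [0, 0, 0], 1],
])

```text
time_s: 7.7
position: [0.6721, 0.0408, 0.1402]
eef_rot: [179.8, 0.1, -151.6]
contact_force: [-1.1, 6.8, 0.4]
grip_width: 0.264
grip_force: 30.0
```

```bash
python3 - <<'E'
from h import *
c=shot('wrist','w2.png'); s=get_state(); print(s['position'],s['eef_rot'],s['torque'],s['contact_force'])
t=shot('top'); S=shot('side')
for n,x in(('top',t),('side',S)): print(n,[(a,p) for a,p,b in blobs(x,(8,200,120),(16,255,255),10)],[(a,p) for a,p,b in blobs(x,(108,150,60),(125,255,255),10) if 200<p[0]<330])
cv2.imwrite('pics/t2.png',cv2.resize(cv2.cvtColor(t['color'][70:240,220:370],cv2.COLOR_RGB2BGR),None,fx=3.5,fy=3.5,interpolation=cv2.INTER_CUBIC))
E
```

```text
[0.67211198 0.04083337 0.14019773] [ 1.79847614e+02  9.09477002e-02 -1.51592901e+02] [ 0.96786197 -0.06446416  0.28331368] [-0.76134477  7.5900298  -0.01327333]
top [(42, array([309.2, 209. ]))] [(13, array([306.8, 140.5]))]
side [(84, array([297.4, 179.4]))] [(50, array([256.1, 126.8])), (16, array([244.4, 176.8])), (25, array([241.6, 185.1]))]
```

View pics/w2.png

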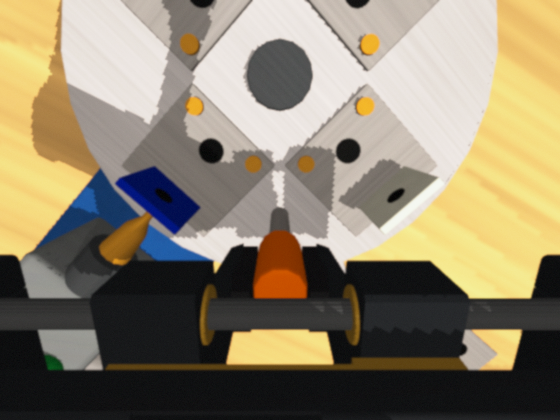

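The wrist view shows the blue tab facing the pin, with the tip at (150,215). The tool feels about 7 N counter-clockwise, so the detent is drawing the deck in. I'll open, lift, and check.

Call:
step_arm([
  [[0, 0, 0], [0, 0, 0], -1],
  [[0, 0, 0], [0, 0, 0], -1],
  [[0, 0, 0], [0, 0, 0], -1],
  [[0, 0, 0], [0, 0, 0], -1],
  [[0, 0, 0], [0, 0, 0], -1],
  [[0, 0, 0], [0, 0, 0], -1],
  [[0, 0, -0.8], [0, 0, 0], -1],
  [[0, 0, -0.9], [0, 0, 0], -1],
])

```text
time_s: 8.85
position: [0.6713, 0.0386, 0.2079]
eef_rot: [179.9, -0.1, -151.6]
contact_force: [-0.1, -0.6, 0.7]
grip_width: 1.0
grip_force: 0.0
```

Call:
step_arm([
  [[0, 0, -0.9], [0, 0, 0], -1],
  [[0, 0, -0.5], [0, 0, 0], -1],
  [[0.95, 0, 0], [0, 0, 0], 1],
  [[0.95, 0, 0], [0, 0, 0], 1],
  [[0.95, 0, 0], [0, 0, 0], 1],
  [[0, 0, 0], [0, 0, 0], 1],
])

```text
time_s: 9.6
position: [0.5696, -0.0165, 0.2637]
eef_rot: [180.0, -0.1, -151.7]
contact_force: [0.6, -0.1, -0.4]
grip_width: 0.564
grip_force: 0.0
```

```bash
cat > chk.py <<'E'
from h import *
t=shot('top'); S=shot('side')
print(get_state()['position'],get_state()['eef_rot'])
for n,x in(('top',t),('side',S)): print(n,[(a,p) for a,p,b in blobs(x,(8,200,120),(16,255,255),10)],[(a,p) for a,p,b in blobs(x,(108,150,60),(125,255,255),10) if 200<p[0]<330])
c=shot('wrist','w3.png')
E
python3 chk.py
```

```text
[ 0.57178737 -0.01565678  0.26414927] [ 1.79993694e+02  2.09764639e-02 -1.51615701e+02]
top [(51, array([309.7, 208.6]))] []
side [(80, array([297.3, 179.5])), (92, array([232.5, 180.6]))] [(14, array([254.2, 124.8])), (16, array([240.2, 179. ])), (27, array([241.8, 185.1]))]
```

View pics/w3.png

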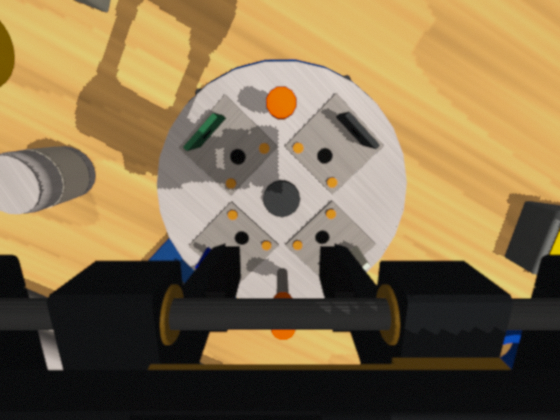

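Call:
step_arm([
  [[0.01, 0.98, 0], [0, 0, 0], 1],
  [[0.01, 0.98, 0], [0, 0, 0], 1],
  [[0.01, 0.98, 0], [0, 0, 0], 1],
  [[0.01, 0.98, 0], [0, 0, 0], 1],
  [[0.01, 0.98, 0], [0, 0, 0], 1],
  [[0.01, 0.98, 0], [0, 0, 0], 1],
  [[0.01, 0.98, 0], [0, 0, 0], 1],
  [[0.01, 0.98, 0], [0, 0, 0], 1],
])

```text
time_s: 10.75
position: [0.4196, 0.2608, 0.2643]
eef_rot: [180.0, 0.0, -151.5]
contact_force: [-0.6, -0.6, 0.0]
grip_width: 0.006
grip_force: 0.0
```

Call:
step_arm([
  [[0.01, 0.98, 0], [0, 0, 0], 1],
  [[0.01, 0.98, 0], [0, 0, 0], 1],
  [[0, 0, 0], [0, 0, 0.58], 1],
  [[0, 0, 0], [0, 0, 0.58], 1],
  [[0, 0, 0], [0, 0, 0], 1],
  [[0, 0, 0], [0, 0, 0], 1],
])

```text
time_s: 11.5
position: [0.3819, 0.3277, 0.2642]
eef_rot: [-180.0, -0.0, -159.5]
contact_force: [0.8, -0.3, -0.5]
grip_width: 0.002
grip_force: 0.0
```

```bash
cat > chk.py <<'E'
import sys
from h import *
np.set_printoptions(precision=4,suppress=True)
t,S=shot('top'),shot('side')
s=get_state(); print(s['time_s'],s['position'],s['eef_rot'],s['grip_width'])
o=lambda c:[p for a,p,b in blobs(c,(8,200,120),(16,255,255),10)]
T_,S_=o(t),o(S); print(T_,S_)
if len(T_)==2==len(S_):
    k=[min((tri(t,p,S,q) for q in S_),key=lambda r:abs(r[0][2]-.15)+r[1]) for p in T_]; d=k[0][0]-k[1][0]
    print(k,'knob dir',np.degrees(np.arctan2(d[1],d[0])))
rd=lambda c:[(a,p) for a,p,b in blobs(c,(0,190,80),(5,255,255),10)]
print('red',rd(t),rd(S))
v=[cv2.resize(x,(400,400),interpolation=cv2.INTER_CUBIC) for x in(t['color'][80:240,200:360],t['color'][180:260,120:200])]
cv2.imwrite('pics/'+sys.argv[1],cv2.cvtColor(np.hstack(v),cv2.COLOR_RGB2BGR))
E
python3 chk.py k1.png
```

```text
11.6 [0.3819 0.3274 0.2642] [-179.9996   -0.0072 -159.5185] 0.0037041835882284406
[array([274., 141.]), array([309.7, 208.6])] [array([297.2, 179.9]), array([232.6, 180.8])]
[(array([0.6734, 0.0408, 0.1493]), np.float64(0.004078018938175419)), (array([ 0.496 , -0.0562,  0.1474]), np.float64(0.00016966555208593344))] knob dir 28.67029617446587
red [(17, array([174.2, 225.1])), (27, array([157. , 232.5]))] [(61, array([248.2, 279.5]))]
```

View pics/k1.png

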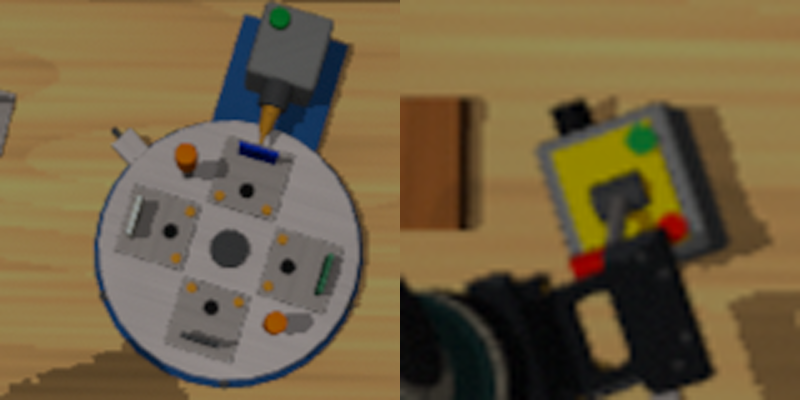

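The table view shows the blue tab square to the pin, with the knob direction at 28.7° against 28.5–29° expected. The arm is poised on the off side of the toggle. Now I'll throw it.

Call:
step_arm([
  [[0, 0, 1], [0, 0, 0], 1],
  [[0, 0, 1], [0, 0, 0], 1],
  [[0, 0, 1], [0, 0, 0], 1],
  [[0, 0, 1], [0, 0, 0], 1],
  [[0, 0, 0.1], [0, 0, 0], 1],
  [[-0.4, 0, 0], [0, 0, 0], 1],
  [[-0.4, 0, 0], [0, 0, 0], 1],
  [[-0.4, 0, 0], [0, 0, 0], 1],
])

```text
time_s: 12.6
position: [0.4291, 0.3453, 0.1022]
eef_rot: [179.9, 0.2, -159.6]
contact_force: [-0.8, -0.9, 1.4]
grip_width: 0.003
grip_force: 0.6
```

Call:
step_arm([
  [[-0.4, 0, 0], [0, 0, 0], 1],
  [[-0.4, 0, 0], [0, 0, 0], 1],
  [[-0.3, 0, 0], [0, 0, 0], 1],
  [[-0.2, 0, 0], [0, 0, 0], 1],
  [[0, 0, 0], [0, 0, 0], 1],
])

```text
time_s: 13.22
position: [0.475, 0.3619, 0.0999]
eef_rot: [-180.0, -0.1, -159.6]
contact_force: [-1.1, -1.0, 1.6]
grip_width: 0.005
grip_force: 1.0
```

Back off, lift, move clear and look.

Call:
step_arm([
  [[0.5, 0, 0], [0, 0, 0], 1],
  [[0.5, 0, 0], [0, 0, 0], 1],
  [[0, 0, -0.9], [0, 0, 0], 1],
  [[0, 0, -0.9], [0, 0, 0], 1],
  [[0, 0, -0.9], [0, 0, 0], 1],
  [[0.5, -0.5, -0.9], [0, 0, 0], 1],
  [[0, -0.9, 0], [0, 0, 0], 1],
  [[0, -0.9, 0], [0, 0, 0], 1],
])

```text
time_s: 14.22
position: [0.4517, 0.2545, 0.2455]
eef_rot: [180.0, 0.2, -159.5]
contact_force: [0.1, 0.2, -0.3]
grip_width: 0.005
grip_force: 0.0
```

Call:
step_arm([
  [[0, -0.9, 0], [0, 0, 0], 1],
  [[0, -0.9, 0], [0, 0, 0], 1],
  [[0, -0.9, 0], [0, 0, 0], 1],
  [[0, 0, 0], [0, 0, 0], 1],
  [[0, 0, 0], [0, 0, 0], 1],
])

```text
time_s: 14.85
position: [0.4888, 0.1541, 0.2443]
eef_rot: [180.0, 0.0, -159.6]
contact_force: [0.1, -0.3, 0.0]
grip_width: 0.008
grip_force: 0.0
```

```bash
python3 chk.py k2.png
```

```text
14.95 [0.4887 0.1546 0.2443] [ 179.9814    0.0111 -159.5014] 0.004697325488662121
[array([273.9, 141.1]), array([311.6, 208.6])] [array([232.5, 180.6]), array([297.5, 179. ])]
[(array([0.6731, 0.0411, 0.1503]), np.float64(0.003590101952825828)), (array([ 0.4966, -0.0609,  0.1477]), np.float64(0.0014404581126801997))] knob dir 30.04781837794348
red [(43, array([150.2, 206.8]))] [(54, array([219.5, 275.4])), (13, array([247.8, 287.2]))]
```

View pics/k2.png

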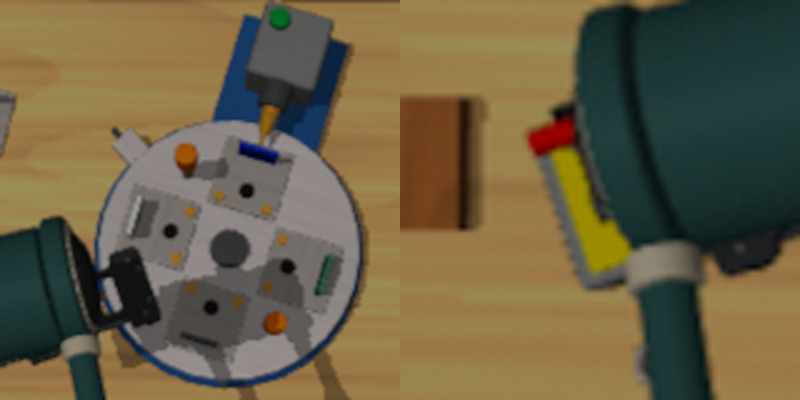

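The view shows the tab still square to the pin and the toggle bar on the green side at (150,207). One last numeric check, then I'll hand it in.

```bash
python3 - <<'E'
from h import *
S=shot('side'); b=max((x for x in blobs(S,(0,190,80),(5,255,255),10)),key=lambda x:x[0])[1]; e=proj(S,[.4983,.3708,.116]); print(b,e)
if np.linalg.norm(b-e)<4: print(job_done())
E
```

```text
[219.4 275.3] [218.95083792 276.01880576]
the job is handed in; nothing more can be done
None
```

The job is handed in: the blue tab squarely faces the brass pin with the table in its detent, and the isolator was then thrown fully to on. The arm touched only one knob and the toggle, so the loose things stayed put, and it finished in about 15 s.

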